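Balance the weighted bar on the edge

TASK

Find where the weighted bar balances, so that a hanger can be fitted there: lay it square across the steel edge of the balancing stand with its red middle line over the edge, then slide it gently along the edge towards its light end until it stays level by itself on the steel edge when you let go of it. Do not press the bar hard on the stand, and leave the other things on the table where they are.

Things in the scene. Friction and masses are not known exactly. Their poses are not given: they have to be found in the camera images.
- bar: straight closed aluminium box-section bar, 280 long x 30 wide x 32 high, black end caps, thin red line painted round it at mid length; 0.34 to 0.40 kg. A heavy slug is fixed inside at an unknown place, so it balances up to 40 mm to either side of the red line; nothing outside shows where. Origin: centre of the underside at the red line; x along the length, y across, z up
- stand: balancing stand, fixed to the table: wooden base 240 x 80 x 14 high, a steel edge on a post in its middle and, 95 to either side along x, a post with a black damper pad. An unbalanced bar, let go, sinks onto a pad and stops at a slope of about 5 degrees within 1 to 2 s; a balanced one comes level within about 1 s. Origin: centre of the base's underside; a bar square across the edge lies along x
- pad_a (a joint): black rubber-capped damper pad at the stand's -x side, 18 along x, 44 across: metres it has sunk, 0 (top 1 mm below the steel edge's top) to 0.007 (stop). It yields to less than 0.1 N, so it carries practically nothing until it reaches its stop
- pad_b (a joint): the same at the stand's +x side
- edge (a point): centre of the top of the stand's steel edge, 75 above the table: a flat land 10 long along the stand's x and 22 long across (along the stand's y), so the bar overhangs it by 4 on each side. The bar stays level only if its centre of mass is over this land. The post below is 18 x 24, so fingers fit down beside it
- tile_bundle: bundle of nine green tiles in a grey paper band, 49 x 72 x 34; a bystander. Origin: centre of its underside
- wind_timer: white wind-up timer with a red dial, 54 x 60 x 66; a bystander. Origin: centre of its underside
- lot_stamp: wooden hand stamp with a turned handle, 26 x 52 x 73; a bystander. Origin: centre of its underside
- tea_mug: blue and white mug, 78 x 112 x 92; a bystander. Origin: centre of its underside
- tally_book: spiral-bound notebook lying flat, 148 x 109 x 13; a bystander. Origin: centre of its underside
- masking_roll: roll of masking tape lying flat, 104 across, 25 high; a bystander. Origin: centre of its underside
- lot_marker: white and red marker pen, 17 x 135 x 16; a bystander. Origin: centre of its underside

How it is judged:
By the outcome, as a careful person would: the job done as asked, in the order asked, and still so for the second after the job is handed in, with the robot touching nothing.
It also fails if it takes over 72 s, if anything falls off the work surface, if the arm or the gripper's body presses on something with over 40 N, if the wrist force passes 120 N, or if a joint passes its speed limit or range.

ROBOT

A 6-joint arm with a two-finger parallel gripper is mounted at the origin on a cart in front of the work surface, level with it; the furniture and walls round the work are solid. World frame = base frame: x ahead of the robot, y to its left, z up, the work surface at z = 0. Lengths are in m, angles in rad, forces in N, time in s.
With the tool pointing down it reaches from about 0.425 to 0.95 m from the base axis. Payload 3.5 kg.
Tool frame: the origin (TCP) lies midway between the tips of the shut fingers; the grasp point (between the pads) lies 19 mm behind it; y points along the fingers, x is the direction in which the jaws open and shut, and the axes are right-handed (so a half turn about y gives the same grasp; the last joint's range is limited). The gripper opens to 85 mm and grips with 20 to 120 N. Pads are 22 mm wide; open, the fingers measure 114 mm over their backs; the gripper's body (76 mm by 85 mm) begins 54 mm behind the grasp point. The pads swing forward as they close: fully open they stand 13 mm farther back than shut.
Start: joints at [1.189, 0.286, 1.577, -0, 1.279, -0.15], TCP at [0.155, 0.657, 0.231] pointing down, gripper open.
Joint ranges: [-2.77, 2.77], [-0.9, 2.22], [0.21, 2.48], [-1.53, 4.67], [0.24, 2.81], [-2.84, 2.84]. Speed limits (rad/s): [2.79, 2.79, 3.14, 3.14, 3.14, 3.14].

INTERFACE

Orientations are given as a unit quaternion [x, y, z, w].
In Python, from plant import ctrl, viewer gives the robot as it stands.
- The arm moves only by the tool step_arm, never from a script. Its argument "rows" is a list of rows, each a list of 3 entries, a list of its own where there are three numbers: the turn, a rotation vector about the tool's x, y, z in degrees, then the shift along the tool's x, y, z in mm, then the closure, from 0 (fully open) to 1 (shut). A call has 1 to 10 rows; each row is the pose to reach, as a shift and turn from the pose commanded when the call began, along the tool's axes at that moment; what a row does not reach only later rows make up. A row lasts 1/12 s, in which the tool goes at most 41.7 mm and 7.16 degrees, less where a joint would pass 70% of its speed; a pose out of reach is approached as far as the arm can. A call with a gripper value outside its range is refused whole. The fingers move at their own pace and stop on an object; "newtons" is the grip in N (left out, the last holds). Time passes only in rows, so rows that repeat a pose let the fingers close. It gives the time, the measured TCP pose, the force and the opening at its end, in the units of the state.
- ctrl.get_state(): the state, without advancing time (a new reading comes with each control period).
- viewer.read_camera(name): name is "scene" or "top" or "wrist"; returns (picture, depth): 480x640x3 uint8, red, green, blue; 480x640 float32, m along the optical axis (not along the pixel's ray), 0 where there is no reading.
- viewer.calibration(name): a dict with "K" (3x3 intrinsics, pixels), "R" (3x3) and "t" (3): a world point X has camera coordinates R X + t. Camera axes: x right, y down, z forward; pixel columns grow to the right and rows downward; lengths in m; the calibration is good to about 2 mm. A picture is of the moment at which its call begins: read the wrist's pose just before it. calibration takes no time and is no camera call; for the wrist camera it gives the pose at the moment of the call.
- ctrl.sign_off(): hands the job in, once; it reports no verdict.
The state is a dict: "time": time; "qpos": joint angles; "dq": joint speeds; "joint_efforts": joint torques, N m; "eef_pos": TCP position; "tcp_rot": TCP orientation; "contact_force": force on the tool from outside, world axes, zero at the start; "wrist_torque": the same for the moment, N m; "opening": opening from 0.0 (shut) to 1.0 (fully open).
Only numpy, scipy, OpenCV 4.12 (cv2) and the standard library are available. Lean on these libraries where they do the work, as an engineer would, in place of code of your own. Each camera call takes 0.05 s, during which the arm holds its last target.

## Working session

There is one attempt and no reset: what is moved stays moved. The work goes in short steps, Python scripts to look and compute and a tool call to move; the robot and the scene stay as the last step left them, time stands still between calls to the robot, and variables do not carry over. Pictures are saved under pics/ and viewed, and the job is handed in when it is done.

Besides the shell and the picture viewer there is one more tool, called after "Call:" as a command line: name --argument value ..., lists and objects as JSON in quotes. step_arm: Moves the arm, as the interface text tells. Its arguments: {"type":"object","properties":{"rows":{"type":"array"},"newtons":{"type":"number"}},"required":["rows"]}

```bash
ls; mkdir -p pics; python3 - <<'E'
from plant import ctrl, viewer
import cv2, numpy as np
print(ctrl.get_state())
for n in ["scene","top"]:
    im,d=viewer.read_camera(n)
    cv2.imwrite(f"pics/{n}0.png",im[:,:,::-1]); np.save(f"pics/{n}0.npy",d); cv2.imwrite
    c=viewer.calibration(n); print(n,c)
    np.savez(f"pics/{n}cal.npz",**c)
E
```

```text
pics
{'time': 0.0, 'qpos': array([ 1.18903611e+00,  2.87155068e-01,  1.57819828e+00,  9.09135087e-06,
        1.27859043e+00, -1.50015178e-01]), 'dq': array([ 0.00030273,  0.00049053, -0.0019444 , -0.00053755, -0.00153015,
        0.00192789]), 'joint_efforts': array([-1.28696178e-03, -4.05986059e+01, -2.92620885e+01, -1.66715167e-04,
        5.91122414e-03,  5.22913552e-07]), 'eef_pos': array([0.15476059, 0.6563377 , 0.22994272]), 'tcp_rot': array([ 0.55486404,  0.43811631, -0.43956251, -0.55404403]), 'contact_force': array([ 0.254368  , -0.4488549 ,  0.68238791]), 'wrist_torque': array([0.0238985 , 0.0258744 , 0.03033039]), 'opening': 0.9972080838894745}
scene {'K': array([[516.41216154,   0.        , 319.12740514],
       [  0.        , 516.41216154, 237.71868031],
       [  0.        ,   0.        ,   1.        ]]), 'R': array([[-0.88941261, -0.45710419,  0.00098044],
       [-0.24626321,  0.4773586 , -0.84349464],
       [ 0.38509691, -0.75045621, -0.5371367 ]]), 't': array([0.46494652, 0.18148104, 1.65351409])}
top {'K': array([[481.12779097,   0.        , 315.48152748],
       [  0.        , 481.12779097, 240.74037646],
       [  0.        ,   0.        ,   1.        ]]), 'R': array([[ 0.15071003, -0.98854287, -0.00833566],
       [-0.88427403, -0.13103414, -0.44820699],
       [ 0.44197956,  0.0749203 , -0.89389094]]), 't': array([-0.11358269,  0.51727842,  1.62404946])}
```

View pics/scene0.png

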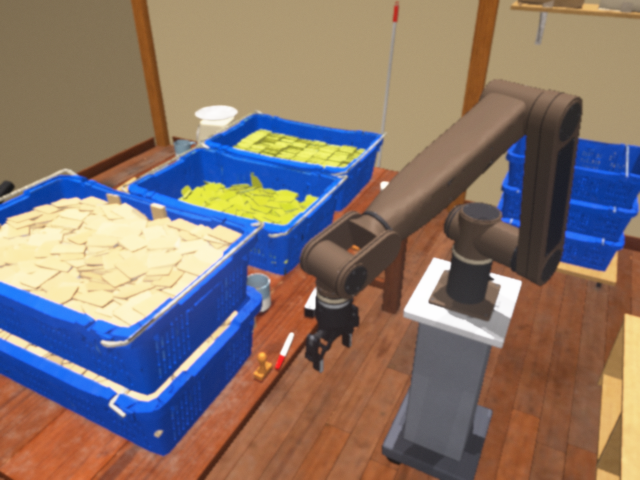

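View pics/top0.png

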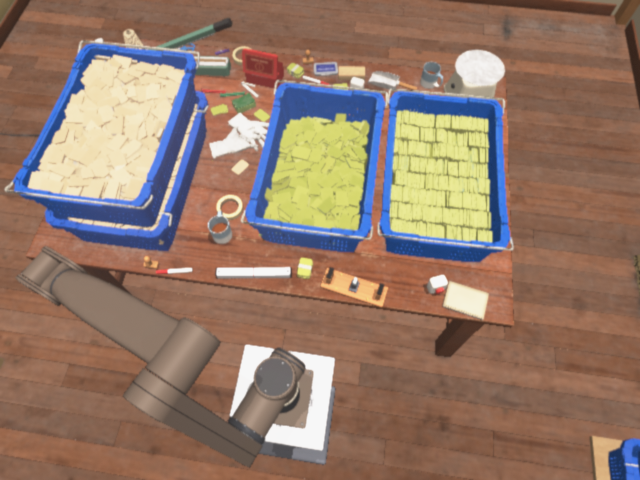

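The top view shows the bar (white) at about (218–290, 272), the stand at about (355, 288), and the bystanders near them. I'll enlarge this area.

```bash
cat > h.py <<'E'
import numpy as np, cv2
def ray(c,u,v,z):
    K,R,t=c["K"],c["R"],c["t"]
    d=R.T@np.linalg.inv(K)@np.array([u,v,1.]); o=-R.T@t
    return o+d*(z-o[2])/d[2]
def proj(c,X):
    p=c["K"]@(c["R"]@np.asarray(X,float)+c["t"]); return p[:2]/p[2]
E
python3 - <<'E'
import cv2
im=cv2.imread("pics/top0.png")
cv2.imwrite("pics/topc.png",cv2.resize(im[240:320,200:400],None,fx=4,fy=4,interpolation=cv2.INTER_CUBIC))
from h import *
c=dict(np.load("pics/topcal.npz"))
for n,u,v,z in [("barL",217,271,.032),("barR",290,271,.032),("edge",354,284,.075),("padL",327,279,.07),("padR",380,292,.07),("bundle",304,267,.034),("timer",437,285,.05),("book",466,299,.01),("mug",220,230,.08)]:
    print(n,ray(c,u,v,z).round(3))
E
```

```text
barL [0.394 0.316 0.032]
barR [0.434 0.047 0.032]
edge [ 0.401 -0.194  0.075]
padL [ 0.408 -0.095  0.07 ]
padR [ 0.386 -0.289  0.07 ]
bundle [ 0.457 -0.002  0.034]
timer [ 0.451 -0.492  0.05 ]
book [ 0.429 -0.606  0.01 ]
mug [0.541 0.332 0.08 ]
```

View pics/topc.png

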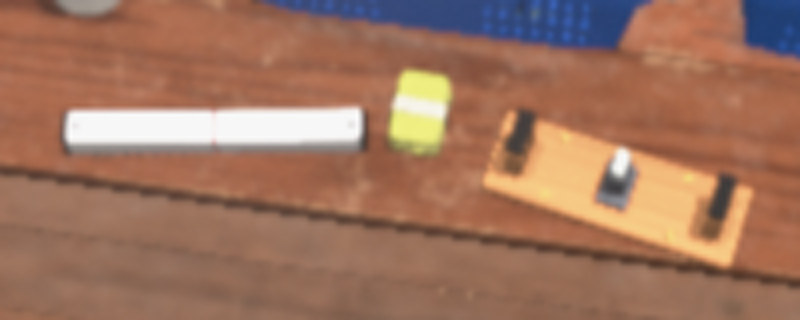

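```bash
python3 - <<'E'
from plant import ctrl, viewer
import cv2, numpy as np
from scipy.spatial.transform import Rotation as Ro
s=ctrl.get_state(); print(Ro.from_quat(s["tcp_rot"]).as_matrix().round(3))
c=viewer.calibration("wrist"); print(c, (-c["R"].T@c["t"]).round(3))
im,d=viewer.read_camera("wrist"); cv2.imwrite("pics/w0.png",im[:,:,::-1])
E
```

```text
[[ 0.23  -0.001 -0.973]
 [ 0.973 -0.002  0.23 ]
 [-0.002 -1.     0.   ]]
{'K': array([[430.67011131,   0.        , 320.29755157],
       [  0.        , 430.67011131, 235.24494035],
       [  0.        ,   0.        ,   1.        ]]), 'R': array([[ 0.2302954 ,  0.97311848, -0.00210832],
       [ 0.92437478, -0.21808171,  0.3130042 ],
       [ 0.30413039, -0.0740323 , -0.9497494 ]]), 't': array([-0.67334965, -0.03986032,  0.38053307])} [0.076 0.675 0.372]
```

View pics/w0.png

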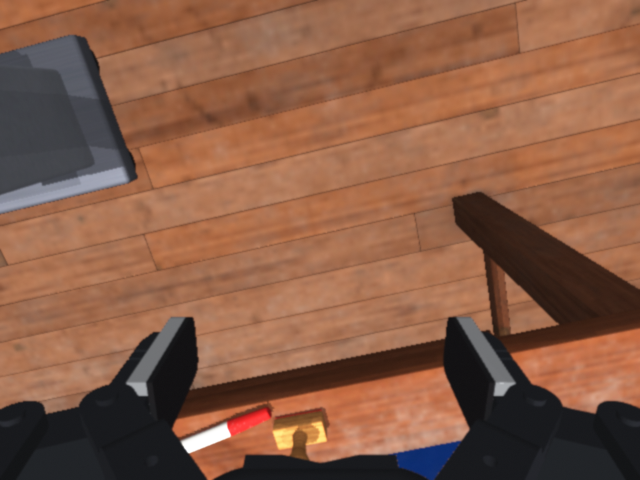

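The wrist view looks down with the fingers at the bottom. The marker (225, 430) and stamp (300, 430) are in view. I'll write a move helper and go above the bar.

```bash
cat >> h.py <<'E'
from scipy.spatial.transform import Rotation as Ro
def tgt(yaw):  # yaw of tool x, degrees, tool y down
    a=np.radians(yaw); x=np.array([np.cos(a),np.sin(a),0]); y=np.array([0,0,-1.]); return np.stack([x,y,np.cross(x,y)],1)
def rel(s,pos,R):
    R0=Ro.from_quat(s["tcp_rot"]).as_matrix()
    print("turn",Ro.from_matrix(R0.T@R).as_rotvec(degrees=True).round(2),"shift",(1000*R0.T@(np.array(pos)-s["eef_pos"])).round(1))
E
python3 - <<'E'
from plant import ctrl
from h import *
rel(ctrl.get_state(),[.428,.10,.25],tgt(8.5))
E
```

```text
turn [ 5.000e-02  6.822e+01 -1.000e-01] shift [-478.9  -19.  -393.7]
```

Call:
step_arm --rows '[[[0,68.2,0],[-479,-19,-394],0],[[0,68.2,0],[-479,-19,-394],0],[[0,68.2,0],[-479,-19,-394],0],[[0,68.2,0],[-479,-19,-394],0],[[0,68.2,0],[-479,-19,-394],0],[[0,68.2,0],[-479,-19,-394],0],[[0,68.2,0],[-479,-19,-394],0],[[0,68.2,0],[-479,-19,-394],0],[[0,68.2,0],[-479,-19,-394],0],[[0,68.2,0],[-479,-19,-394],0]]'

```text
time: 0.98
eef_pos: [0.3387, 0.2813, 0.244]
tcp_rot: [-0.705, -0.051, 0.051, 0.705]
contact_force: [1.3, 0.5, 0.4]
opening: 0.998
```

```bash
python3 - <<'E'
from plant import ctrl
from h import *
s=ctrl.get_state();print(s["time"],s["eef_pos"],s["qpos"])
rel(s,[.428,.10,.25],tgt(8.5))
E
```

```text
0.9833 [0.33873791 0.28127593 0.24399487] [ 4.61806851e-01 -2.67810907e-01  2.11163993e+00 -7.61342653e-05
  1.29748041e+00  3.17736670e-01]
turn [-0.   -0.24  0.02] shift [  62.3   -6.  -192.2]
```

Call:
step_arm --rows '[[[0,0,0],[62,-6,-192],0],[[0,0,0],[62,-6,-192],0],[[0,0,0],[62,-6,-192],0],[[0,0,0],[62,-6,-192],0],[[0,0,0],[62,-6,-192],0],[[0,0,0],[62,-6,-192],0],[[0,0,0],[62,-6,-192],0]]'

```text
time: 1.57
eef_pos: [0.4288, 0.1009, 0.2499]
tcp_rot: [-0.705, -0.051, 0.051, 0.705]
contact_force: [0.5, 0.1, -0.0]
opening: 0.998
```

```bash
cat >> h.py <<'E'
def snap(tag,cam="wrist"):
    from plant import ctrl, viewer
    c=viewer.calibration(cam); s=ctrl.get_state(); im,d=viewer.read_camera(cam)
    cv2.imwrite(f"pics/{tag}.png",im[:,:,::-1]); np.savez(f"pics/{tag}.npz",d=d,pos=s["eef_pos"],q=s["tcp_rot"],**c)
    print(s["time"],s["eef_pos"].round(4),"F",s["contact_force"].round(2),"T",s["wrist_torque"].round(3),"op",round(s["opening"],3))
    return im[:,:,::-1].copy(),d,c
E
python3 -c "
from h import *
snap('w1')"
```

```text
1.5667 [0.4288 0.1009 0.2499] F [ 0.48  0.13 -0.04] T [0.038 0.008 0.057] op 0.998
```

View pics/w1.png

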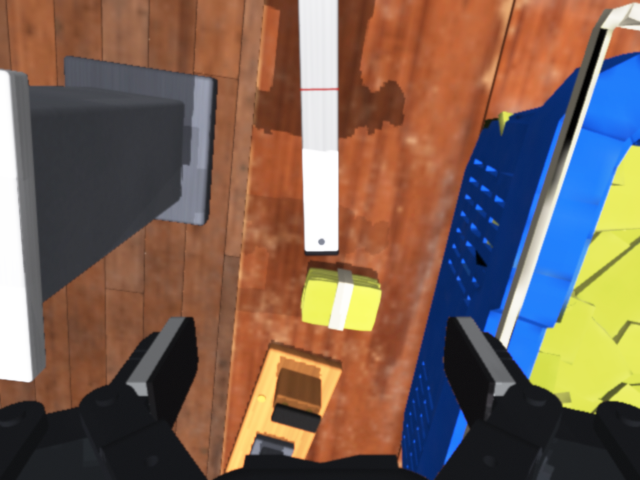

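The red line is at about (320, 90), the near bar end at about (321, 252), the tile bundle at (342, 298) and part of the stand at (275, 420). Next I'll measure the bar.

```bash
python3 - <<'E'
from h import *
im=cv2.imread("pics/w1.png"); c=dict(np.load("pics/w1.npz")); d=c["d"]
def w3(u,v):
    z=d[v,u]; return c["R"].T@(np.linalg.inv(c["K"])@np.array([u,v,1.])*z-c["t"])
hsv=cv2.cvtColor(im,cv2.COLOR_BGR2HSV)
sat=hsv[...,1]
m=(sat<60)&(hsv[...,2]>120); L=[];Rr=[]
for v in list(range(20,84,4))+list(range(100,232,4)):
    r=np.where(m[v,280:360])[0]+280
    r=r[np.abs(r-320)<30]
    L.append(ray(c,r.min()-.5,v,.032)); Rr.append(ray(c,r.max()+.5,v,.032))
L=np.array(L);Rr=np.array(Rr)
for A in (L,Rr):
    p=np.polyfit(A[:,1],A[:,0],1); print("line x=a*y+b",p, "yaw dir deg",np.degrees(np.arctan2(-1,-p[0])), "resid",np.abs(np.polyval(p,A[:,1])-A[:,0]).max())
print("width",np.linalg.norm(L-Rr,axis=1).mean())
red=(sat>70)&((hsv[...,0]<10)|(hsv[...,0]>170))
for u in range(304,337,4):
    col=red[80:100,u]; vs=np.where(col)[0]+80
    print(u,vs,im[86:95,u].tolist() if u==320 else "")
print("end",w3(321,235),ray(c,321,249,.032))
print("crate",w3(455,200),w3(420,400),w3(600,80),w3(610,15), w3(560,180),w3(445,390))
for u,v in [(320,60),(320,150),(320,230)]: print(w3(u,v))
E
```

```text
line x=a*y+b [-0.15737427  0.42861487] yaw dir deg -81.05647074839172 resid 0.00043868412481640195
line x=a*y+b [-0.15930277  0.45984932] yaw dir deg -80.94867844369877 resid 0.0007521049190736817
width 0.030562950687746924
304 [89] 
308 [89] 
312 [89] 
316 [89] 
320 [89] [[237, 235, 237], [226, 223, 233], [171, 170, 223], [124, 124, 213], [183, 181, 226], [231, 230, 234], [238, 236, 236], [239, 237, 237], [239, 237, 237]]
324 [89] 
328 [89] 
332 [88 89] 
336 [88 89] 
end [0.43424008 0.06286377 0.0321759 ] [0.43613486 0.04982348 0.032     ]
crate [ 5.54802296e-01  1.04319277e-01 -3.78302343e-04] [ 0.55011666 -0.08040239  0.05247435] [0.53220655 0.20208061 0.20011983] [0.52305224 0.2243275  0.20820725] [0.52456784 0.15959677 0.20767726] [0.51921288 0.01670262 0.16663038]
[0.41289156 0.20438922 0.03058197]
[0.42279109 0.13591551 0.03204845]
[0.43275326 0.06698801 0.03116158]
```

```bash
python3 - <<'E'
from h import *
from plant import ctrl
c=dict(np.load("pics/w1.npz"))
p=ray(c,320,88.9,.032); xc=(-.1583*p[1]+.4442); print(p,xc)
s=ctrl.get_state(); rel(s,[xc,p[1],.10],tgt(9)); rel(s,[xc,p[1],.003],tgt(9))
E
```

```text
[0.41594784 0.18325777 0.032     ] 0.41519029435369165
turn [-0.04 -0.59 -0.05] shift [ -0.9 149.8  82.2]
turn [-0.04 -0.59 -0.05] shift [ -0.8 246.8  82.2]
```

Call:
step_arm --rows '[[[0,-0.5,0],[-1,50,80],0],[[0,-0.5,0],[-1,100,82],0],[[0,-0.5,0],[-1,140,82],0],[[0,-0.5,0],[-1,170,82],0],[[0,-0.5,0],[-1,200,82],0],[[0,-0.5,0],[-1,205,82],0],[[0,-0.5,0],[-1,205,82],0]]'

```text
time: 2.2
eef_pos: [0.4087, 0.1841, 0.0391]
tcp_rot: [0.705, 0.052, -0.062, -0.704]
contact_force: [-1.2, 0.1, 0.9]
opening: 1.0
```

```bash
python3 -c "
from h import *
snap('w2')"
```

```text
2.2 [0.4087 0.1841 0.0391] F [-1.16  0.15  0.92] T [ 0.033 -0.016  0.003] op 1.0
```

View pics/w2.png

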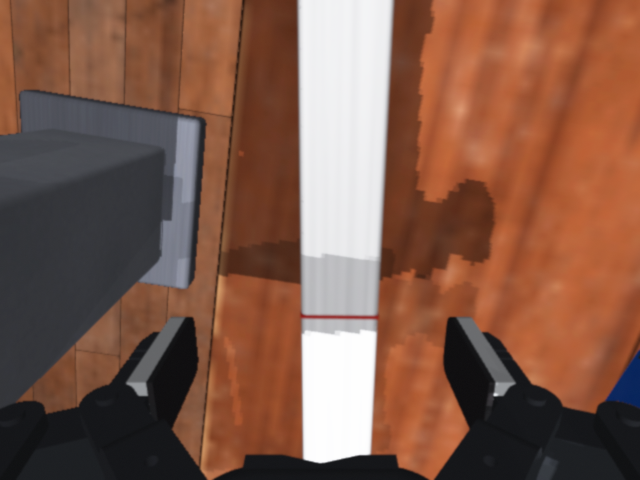

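The bar now lies between the open fingers, offset to the right by about 6 mm, with the red line at (340, 317). I'll check the residual pose and correct it.

```bash
python3 - <<'E'
from h import *
from plant import ctrl
s=ctrl.get_state(); print(s["eef_pos"],s["qpos"],s["dq"].round(3)); rel(s,[.4152,.1833,.003],tgt(9))
c=dict(np.load("pics/w2.npz")); print(ray(c,340,316.5,.032),ray(c,301,316.5,.032),ray(c,379,316.5,.032))
E
```

```text
[0.41148281 0.18424185 0.04225028] [1.95164494e-01 5.17068204e-02 2.23473445e+00 2.43664743e-04
 8.63286734e-01 3.45393850e-02] [-0.016 -0.066 -0.072 -0.002  0.009 -0.004]
turn [ 0.01  0.19 -0.47] shift [ 3.8 39.2 -1.5]
[0.41604107 0.18273702 0.032     ] [0.40105429 0.18019616 0.032     ] [0.43098608 0.18527081 0.032     ]
```

Call:
step_arm --rows '[[[0,0,0],[0.8,12,0.5],0],[[0,0,0],[0.8,24,0.5],0],[[0,0,0],[0.8,34,0.5],0],[[0,0,0],[0.8,41,0.5],0],[[0,0,0],[0.8,41,0.5],0],[[0,0,0],[0.8,41,0.5],0]]'

```text
time: 2.75
eef_pos: [0.4164, 0.1842, 0.0047]
tcp_rot: [-0.705, -0.056, 0.055, 0.705]
contact_force: [-0.6, 0.9, -0.6]
opening: 1.002
```

```bash
python3 - <<'E'
from h import *
from plant import ctrl
snap('w3')
s=ctrl.get_state(); rel(s,[.416,.1827,.003],tgt(9))
E
```

```text
2.75 [0.4164 0.1842 0.0047] F [-0.58  0.9  -0.55] T [-0.016 -0.046  0.016] op 1.002
turn [-0.    0.03  0.08] shift [-0.8  1.9 -1.4]
```

View pics/w3.png

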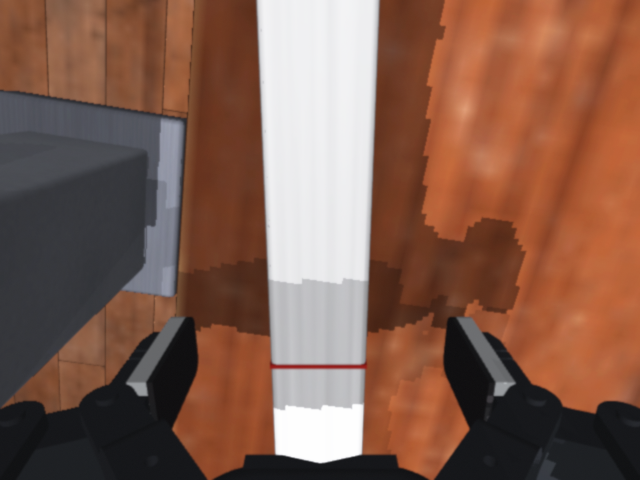

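The bar is centred between the pads, with the red line at (319, 366). I'll grip with 40 N.

Call:
step_arm --rows '[[[0,0,0],[0,1,-1],1],[[0,0,0],[0,1,-1],1],[[0,0,0],[0,1,-1],1],[[0,0,0],[0,1,-1],1],[[0,0,0],[0,1,-1],1],[[0,0,0],[0,1,-1],1],[[0,0,0],[0,1,-1],1],[[0,0,0],[0,1,-1],1]]' --newtons 40

```text
time: 3.47
eef_pos: [0.4161, 0.183, 0.0034]
tcp_rot: [0.705, 0.055, -0.056, -0.705]
contact_force: [-2.8, -0.8, 5.2]
opening: 0.349
```

```bash
python3 - <<'E'
from h import *
im,d,c=snap('w4')
def w3(u,v):
    z=d[v,u]; return c["R"].T@(np.linalg.inv(c["K"])@np.array([u,v,1.])*z-c["t"])
for v in (10,60,120,200): print(w3(318,v))
E
```

```text
3.4667 [0.4161 0.183  0.0034] F [-2.82 -0.8   5.17] T [-0.155  0.333 -0.038] op 0.349
[0.39958734 0.28045385 0.03187628]
[0.40129226 0.2695577  0.03192458]
[0.40349449 0.25548315 0.03198428]
[0.40673913 0.23473995 0.03188978]
```

View pics/w4.png

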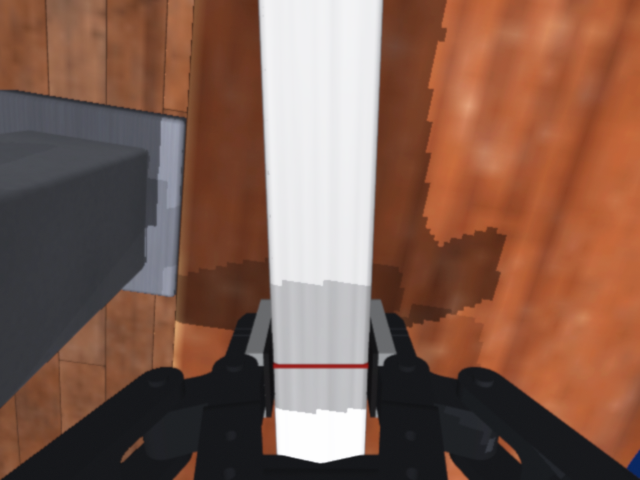

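The bar is gripped at the red line, which is at (320, 366). I'll lift it and read the wrist moment.

Call:
step_arm --rows '[[[0,0,0],[0,-5,0],1],[[0,0,0],[0,-15,0],1],[[0,0,0],[0,-40,0],1],[[0,0,0],[0,-70,0],1],[[0,0,0],[0,-100,0],1],[[0,0,0],[0,-130,0],1],[[0,0,0],[0,-150,0],1],[[0,0,0],[0,-150,0],1],[[0,0,0],[0,-150,0],1],[[0,0,0],[0,-150,0],1]]'

```text
time: 4.35
eef_pos: [0.4147, 0.1827, 0.1512]
tcp_rot: [0.705, 0.054, -0.057, -0.705]
contact_force: [-0.2, 0.8, -4.2]
opening: 0.343
```

```bash
python3 - <<'E'
from h import *
from plant import viewer,ctrl
im,d,c=snap('w5')
def w3(u,v):
    z=d[v,u]; return c["R"].T@(np.linalg.inv(c["K"])@np.array([u,v,1.])*z-c["t"])
for v in (10,60,120,200): print(w3(318,v))
T=[];F=[]
for i in range(6):
    s=ctrl.get_state();T.append(s["wrist_torque"]);F.append(s["contact_force"]); viewer.read_camera("top")
print(np.mean(F,0),np.std(F,0),np.mean(T,0),np.std(T,0))
E
```

```text
4.35 [0.4147 0.1827 0.1512] F [-0.21  0.8  -4.15] T [ 0.025  0.013 -0.007] op 0.343
[0.39823328 0.2803242  0.17903044]
[0.39996189 0.26931572 0.17984322]
[0.40216222 0.25519521 0.17886318]
[0.40541594 0.23441683 0.17932303]
[-0.18440482 -0.00500736 -3.79082602] [0.47699214 0.32607839 0.19671717] [-0.00635006  0.01332736 -0.0251636 ] [0.02902714 0.02062542 0.01527098]
```

View pics/w5.png

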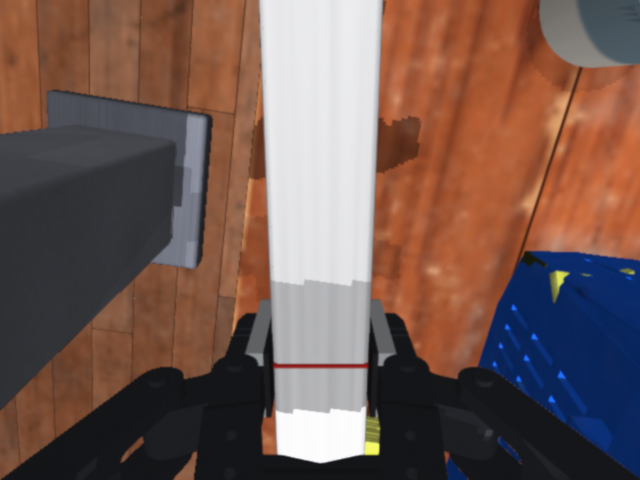

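The lift is fine. The bar is level in the grip, with its top at z = 0.179 along its whole length. Now I'll go to a viewpoint beside the stand, with the bar offset so that it doesn't hide the stand.

```bash
python3 - <<'E'
from h import *
from plant import ctrl
s=ctrl.get_state(); rel(s,[.48,-.194,.27],tgt(-6.5)); rel(s,[.43,.1,.27],tgt(0))
E
```

```text
turn [ 0.02 15.52 -0.11] shift [   4.3 -117.9 -382.3]
turn [ 0.01  9.02 -0.11] shift [   1.  -117.9  -84.1]
```

Call:
step_arm --rows '[[[0,1,0],[0,-30,0],1],[[0,3,0],[0,-60,-10],1],[[0,5,0],[0,-95,-30],1],[[0,8,0],[1,-118,-60],1],[[0,10,0],[2,-118,-100],1],[[0,13,0],[3,-118,-140],1],[[0,15.5,0],[4,-118,-180],1],[[0,15.5,0],[4,-118,-220],1],[[0,15.5,0],[4,-118,-260],1],[[0,15.5,0],[4,-118,-300],1]]'

```text
time: 5.53
eef_pos: [0.4669, -0.1146, 0.2708]
tcp_rot: [-0.706, 0.04, -0.04, 0.706]
contact_force: [0.8, -0.2, -4.1]
opening: 0.339
```

```bash
python3 - <<'E'
from h import *
from plant import ctrl
s=ctrl.get_state(); print(s["qpos"]); rel(s,[.48,-.194,.27],tgt(-6.5))
E
```

```text
[-4.52333433e-01 -1.84454062e-01  1.99444181e+00  2.39282032e-04
  1.33159834e+00 -3.38907079e-01]
turn [-0.01 -0.    0.  ] shift [ 22.    0.8 -77.4]
```

Call:
step_arm --rows '[[[0,0,0],[5,0,-20],1],[[0,0,0],[12,0,-50],1],[[0,0,0],[20,0,-70],1],[[0,0,0],[22,0,-77],1],[[0,0,0],[22,0,-77],1],[[0,0,0],[22,0,-77],1]]'

```text
time: 6.03
eef_pos: [0.48, -0.1912, 0.2705]
tcp_rot: [-0.705, 0.041, -0.04, 0.706]
contact_force: [0.1, 0.6, -3.8]
opening: 0.346
```

```bash
python3 - <<'E'
from h import *
snap('w6')
E
```

```text
6.0333 [ 0.48   -0.1912  0.2705] F [ 0.06  0.6  -3.82] T [-0.011  0.035 -0.016] op 0.346
```

View pics/w6.png

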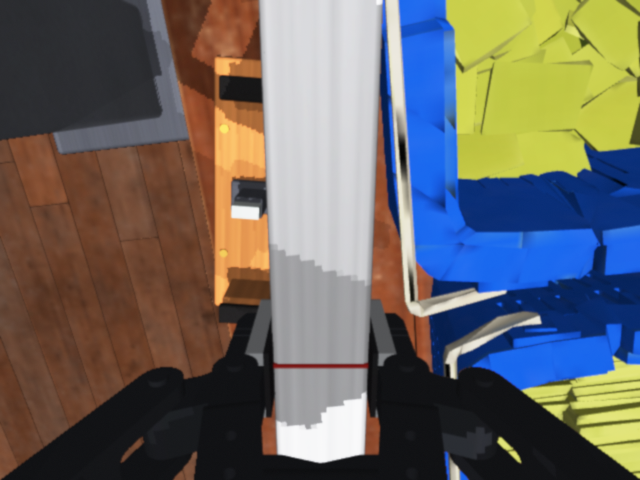

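The stand's steel edge is at about (247, 212), but the bar partly hides it. I'll shift 45 mm further sideways.

Call:
step_arm --rows '[[[0,0,0],[20,0,0],1],[[0,0,0],[45,0,0],1],[[0,0,0],[45,0,0],1],[[0,0,0],[45,0,0],1],[[0,0,0],[45,0,0],1]]'

```text
time: 6.5
eef_pos: [0.5246, -0.1954, 0.2708]
tcp_rot: [-0.706, 0.04, -0.039, 0.706]
contact_force: [-0.7, 0.6, -3.2]
opening: 0.344
```

```bash
python3 - <<'E'
from h import *
im,_,_=snap('w7')
cv2.imwrite("pics/w7c.png",cv2.resize(im[20:360,120:300],None,fx=1.7,fy=1.7,interpolation=cv2.INTER_CUBIC))
E
```

```text
6.5 [ 0.5246 -0.1954  0.2708] F [-0.69  0.62 -3.16] T [-0.016 -0.02  -0.009] op 0.344
```

View pics/w7c.png

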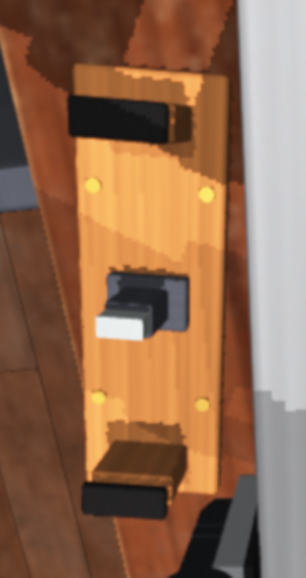

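The whole stand is now visible. The white steel land is at about crop (120, 326), which is full-image (190, 212), and the pads are at about (190, 90) and (193, 314).

```bash
python3 - <<'E'
from h import *
im=cv2.imread("pics/w7.png"); c=dict(np.load("pics/w7.npz")); d=c["d"]
hsv=cv2.cvtColor(im,cv2.COLOR_BGR2HSV)
m=((hsv[...,1]<50)&(hsv[...,2]>150)).astype(np.uint8); m[:, :160]=0;m[:,225:]=0;m[:190]=0;m[240:]=0
ys,xs=np.where(m); print("land",xs.min(),xs.max(),ys.min(),ys.max(),len(xs),xs.mean(),ys.mean())
P=np.array([ray(c,x,y,.075)for x,y in zip(xs,ys)]); ctr=P.mean(0); print("land ctr",ctr, "depth z", [ (c["R"].T@(np.linalg.inv(c["K"])@np.array([u,v,1.])*d[v,u]-c["t"])).round(4).tolist() for u,v in [(185,212),(195,212)]])
r=cv2.minAreaRect((P[:,:2]*1e4).astype(np.float32)); print(r)
# screws
ms=((hsv[...,0]>20)&(hsv[...,0]<35)&(hsv[...,1]>120)&(hsv[...,2]>200)).astype(np.uint8); ms[:,:150]=0; ms[:,255:]=0; ms[:100]=0; ms[300:]=0
n,l,st,ce=cv2.connectedComponentsWithStats(ms)
for i in range(1,n):
    if st[i,4]>8: print("screw",ce[i],st[i,4],ray(c,*ce[i],.016).round(4))
# base long edges: orange mask
mo=((hsv[...,0]>5)&(hsv[...,0]<22)&(hsv[...,1]>100)&(hsv[...,2]>190))
A=[];B=[]
for v in list(range(110,175,4))+list(range(235,285,4)):
    xx=np.where(mo[v,150:262])[0]+150
    A.append(ray(c,xx.min()-.5,v,.014)); B.append(ray(c,xx.max()+.5,v,.014))
for Q in (np.array(A),np.array(B)):
    vx,vy,x0,y0=cv2.fitLine((Q[:,:2]*1000).astype(np.float32),cv2.DIST_HUBER,0,.01,.01).ravel()
    off=(Q[:,0]*1000-x0)*(-vy)+(Q[:,1]*1000-y0)*vx
    print("edge dir",np.degrees(np.arctan2(vy,vx)),"pt",x0,y0,"perp off of ctr", (ctr[0]*1000-x0)*(-vy)+(ctr[1]*1000-y0)*vx, off.std())
# pads black
mb=(hsv[...,2]<45).astype(np.uint8)
mb[:,:140]=0;mb[:,224:]=0;mb[:60]=0;mb[330:]=0
n,l,st,ce=cv2.connectedComponentsWithStats(mb)
for i in range(1,n):
    if st[i,4]>300: print("pad",ce[i],st[i],ray(c,*ce[i],.072).round(4))
cv2.imwrite("pics/mb.png",np.hstack([mb*255,m*255,mo.astype(np.uint8)*255])[20:350])
E
```

```text
land 177 204 206 219 338 189.98224852071007 212.56508875739644
land ctr [ 0.41733203 -0.19553056  0.075     ] depth z [[0.4131, -0.1948, 0.0743], [0.4213, -0.1957, 0.0744]]
((4176.85986328125, -1955.9259033203125), (105.3305435180664, 219.60191345214844), 79.03723907470703)
screw [174.11864407 128.88135593] 59 [ 0.399  -0.1313  0.016 ]
screw [241.06451613 134.03225806] 62 [ 0.458  -0.1425  0.016 ]
screw [177.41463415 253.68292683] 41 [ 0.3762 -0.2492  0.016 ]
screw [238.4137931  257.72413793] 29 [ 0.4352 -0.2601  0.016 ]
edge dir 79.17495 pt 376.96378 -199.89091 perp off of ctr -38.83098351112544 0.2923863372881062
edge dir 78.64814 pt 448.57663 -235.35184 perp off of ctr 38.47152676418442 7.839177627208849
pad [189.33943555  89.84210526] [ 160   76   59   28 1311] [ 0.4355 -0.1024  0.072 ]
pad [206.12068966 196.97701149] [187 189  31  26 348] [ 0.432  -0.1848  0.072 ]
pad [192.57192175 313.70310702] [169 304  49  21 869] [ 0.3995 -0.2878  0.072 ]
```

```bash
python3 - <<'E'
from h import *
from plant import ctrl
for t in ('w5','w7'):
    c=dict(np.load(f"pics/{t}.npz")); im=cv2.imread(f"pics/{t}.png"); hsv=cv2.cvtColor(im,cv2.COLOR_BGR2HSV)
    red=((hsv[...,1]>80)&((hsv[...,0]<10)|(hsv[...,0]>170)))[355:380,276:364]
    ys,xs=np.where(red); u,v=xs.mean()+276,ys.mean()+355
    R=Ro.from_quat(c["q"]).as_matrix(); p=ray(c,u,v,c["pos"][2]+.0284); print(u,v,(R.T@(p-c["pos"])*1000).round(2))
    L=[];Q=[]
    for vv in range(10,250,6):
        m=(hsv[vv,:,1]<45)&(hsv[vv,:,2]>100); xx=np.where(m[230:400])[0]+230
        L.append(ray(c,xx.mean(),vv,c["pos"][2]+.0284))
    L=np.array(L); k=np.polyfit(L[:,1],L[:,0],1); print("bar ctrl line yaw",np.degrees(np.arctan2(1,k[0])),"tool x yaw",np.degrees(np.arctan2(R[1,0],R[0,0])))
s=ctrl.get_state(); R=tgt(-10.9)
rel(s,[.4175,-.1956,.13],R)
E
```

```text
319.37677053824365 365.4929178470255 [-8.20e-01 -2.84e+01  2.00e-02]
bar ctrl line yaw 98.98206710328567 tool x yaw 9.022476394331669
319.37677053824365 365.4929178470255 [ -0.7  -28.4   -0.11]
bar ctrl line yaw 83.60937470581041 tool x yaw -6.381844402456203
turn [-0.02  4.49 -0.05] shift [-106.2  141.   -12. ]
```

Call:
step_arm --rows '[[[0,1,0],[-30,0,-3],1],[[0,2,0],[-65,10,-8],1],[[0,3.5,0],[-95,40,-12],1],[[0,4.5,0],[-105.7,80,-12],1],[[0,4.5,0],[-105.7,115,-12],1],[[0,4.5,0],[-105.7,141,-12],1],[[0,4.5,0],[-105.7,160,-12],1],[[0,4.5,0],[-105.7,170,-12],1],[[0,4.5,0],[-105.7,170,-12],1],[[0,4.5,0],[-105.7,170,-12],1]]'

```text
time: 7.38
eef_pos: [0.4188, -0.1968, 0.1018]
tcp_rot: [0.704, -0.067, 0.068, -0.704]
contact_force: [0.8, -0.8, -3.7]
opening: 0.343
```

```bash
python3 - <<'E'
from h import *
from plant import ctrl
snap('w8'); snap('t8','top')
s=ctrl.get_state(); rel(s,[.4175+.0005,-.1956,.0785],tgt(-10.9)); print(s["qpos"].round(3))
E
```

```text
7.3833 [ 0.4188 -0.1968  0.1018] F [ 0.81 -0.8  -3.69] T [-0.041  0.019 -0.048] op 0.343
7.4333 [ 0.4195 -0.1973  0.1027] F [ 0.14 -0.24 -2.5 ] T [-0.041 -0.033 -0.05 ] op 0.339
turn [ 0.1  -0.07  0.2 ] shift [-2.3 24.6  1.6]
[-0.659 -0.036  2.186  0.     0.988 -0.468]
```

View pics/w8.png

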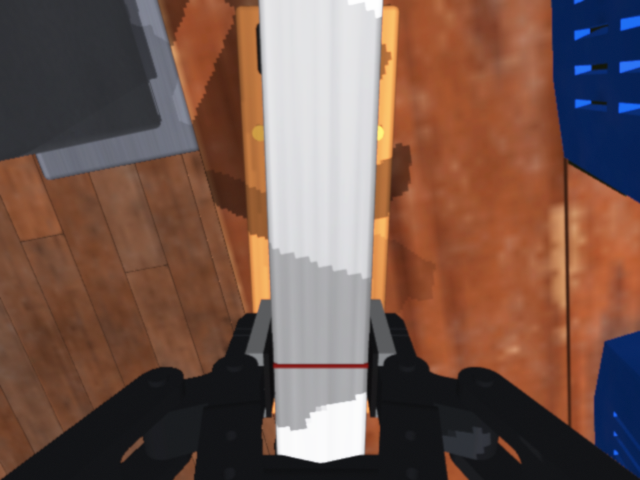

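The bar is aligned with the stand base. The base edges at columns 237–398 at the top are symmetric about the bar, apart from a ~1.5 mm offset that I'll correct. Now I'll descend gently.

Call:
step_arm --rows '[[[0,0,0],[-1,5,1],1],[[0,0,0],[-1,10,1],1],[[0,0,0],[-1,14,1],1],[[0,0,0],[-1,17,1],1],[[0,0,0],[-1,17,1],1],[[0,0,0],[-1,17,1],1],[[0,0,0],[-1,17,1],1],[[0,0,0],[-1,17,1],1]]'

```text
time: 8.15
eef_pos: [0.418, -0.1957, 0.0843]
tcp_rot: [0.704, -0.068, 0.068, -0.704]
contact_force: [0.1, 0.6, -3.5]
opening: 0.345
```

```bash
cat >> h.py <<'E'
def avg(n=4):
    from plant import ctrl,viewer
    P=[];F=[];T=[]
    for i in range(n):
        s=ctrl.get_state();P.append(s["eef_pos"]);F.append(s["contact_force"]);T.append(s["wrist_torque"])
        viewer.read_camera("top")
    print(s["time"],"P",np.mean(P,0).round(4),"F",np.mean(F,0).round(2),"T",np.mean(T,0).round(3),"op",s["opening"])
    s=dict(s); s["eef_pos"]=np.mean(P,0); return s
E
python3 - <<'E'
from h import *
s=avg(4); rel(s,[.4175+.0005,-.1956,.0785],tgt(-10.9))
E
```

```text
8.3 P [ 0.418  -0.1957  0.0843] F [-0.01  0.18 -3.46] T [ 0.017 -0.008  0.005] op 0.34098462427925497
turn [ 0.01 -0.08  0.02] shift [0.  5.8 0.1]
```

Call:
step_arm --rows '[[[0,0,0],[0,2,0],1],[[0,0,0],[0,4,0],1],[[0,0,0],[0,4.8,0],1],[[0,0,0],[0,4.8,0],1],[[0,0,0],[0,4.8,0],1]]'

```text
time: 8.77
eef_pos: [0.4177, -0.1955, 0.0791]
tcp_rot: [-0.704, 0.068, -0.068, 0.704]
contact_force: [0.2, 0.4, -4.0]
opening: 0.342
```

```bash
python3 - <<'E'
from h import *
s=avg(3); rel(s,[.4175+.0005,-.1956,.0785],tgt(-10.9))
E
```

```text
8.8667 P [ 0.4178 -0.1955  0.0792] F [ 0.18 -0.07 -3.54] T [-0.031 -0.033 -0.002] op 0.34189944588022175
turn [ 0.   -0.08  0.  ] shift [ 0.2  0.7 -0. ]
```

Call:
step_arm --rows '[[[0,0,0],[0,0.3,0],1],[[0,0,0],[0,0.6,0],1],[[0,0,0],[0,0.8,0],1],[[0,0,0],[0,0.8,0],1]]'

```text
time: 9.25
eef_pos: [0.4178, -0.1955, 0.0785]
tcp_rot: [-0.704, 0.068, -0.068, 0.704]
contact_force: [-0.4, -0.9, -3.4]
opening: 0.34
```

```bash
python3 - <<'E'
from h import *
s=avg(3)
E
```

```text
9.35 P [ 0.4178 -0.1955  0.0785] F [-0.03 -0.33 -3.42] T [-0.005  0.002  0.021] op 0.3416827508681739
```

Call:
step_arm --rows '[[[0,0,0],[0,0.3,0],1],[[0,0,0],[0,0.5,0],1],[[0,0,0],[0,0.5,0],1]]'

```text
time: 9.65
eef_pos: [0.4178, -0.1956, 0.0784]
tcp_rot: [-0.704, 0.068, -0.068, 0.704]
contact_force: [-1.5, 1.1, 0.6]
opening: 0.345
```

```bash
python3 - <<'E'
from h import *
s=avg(3)
E
```

```text
9.75 P [ 0.4179 -0.1956  0.0784] F [-2.12  1.26  0.9 ] T [ 0.204  0.299 -0.036] op 0.3442922476593813
```

The bar touched the edge at z = 0.0784 and is pressing about 4 N. I'll ease back slightly, then let go.

Call:
step_arm --rows '[[[0,0,0],[0,-0.2,0],1],[[0,0,0],[0,-0.2,0],1],[[0,0,0],[0,-0.2,0],0.4],[[0,0,0],[0,-0.2,0],0.4],[[0,0,0],[0,-0.2,0],0.4],[[0,0,0],[0,-0.2,0],0.4],[[0,0,0],[0,-0.2,0],0.4],[[0,0,0],[0,-0.2,0],0.4],[[0,0,0],[0,-0.2,0],0.4],[[0,0,0],[0,-0.2,0],0.4]]'

```text
time: 10.63
eef_pos: [0.4178, -0.1956, 0.0782]
tcp_rot: [0.704, -0.068, 0.068, -0.704]
contact_force: [0.6, 1.0, -0.1]
opening: 0.597
```

```bash
cat >> h.py <<'E'
def slope(tag):
    im,d,c=snap(tag); P=[]
    Ki=np.linalg.inv(c["K"])
    for v in range(5,240,3):
        for u in (305,312,320,328,335):
            z=d[v,u]
            if z>0: P.append(c["R"].T@(Ki@np.array([u,v,1.])*z-c["t"]))
    P=np.array(P); P=P[np.abs(P[:,2]-.107)<.03]
    a=np.radians(79.1); e=np.array([np.cos(a),np.sin(a)])
    sx=(P[:,:2]-np.array([.4175,-.1956]))@e
    k=np.polyfit(sx,P[:,2],1); r=P[:,2]-np.polyval(k,sx)
    print("slope deg (+ = far(+y) end up)",np.degrees(np.arctan(k[0])).round(2),"z at edge",k[1].round(4),"range",sx.min().round(3),sx.max().round(3),"std",r.std().round(4),"+y end z",np.polyval(k,.1).round(4))
    hsv=cv2.cvtColor(im,cv2.COLOR_BGR2HSV)
    red=((hsv[...,1]>80)&((hsv[...,0]<10)|(hsv[...,0]>170)))[330:400,285:355]; ys,xs=np.where(red); u,v=xs.mean()+285,ys.mean()+330
    p=ray(c,u,v,.107); print("red px",u.round(1),v.round(1),"along stand from edge mm (+ = +y)",(1000*(p[:2]-np.array([.4175,-.1956]))@e).round(1),"across",(1000*(p[:2]-np.array([.4175,-.1956]))@np.array([e[1],-e[0]])).round(1))
    m=(hsv[...,1]<45)&(hsv[...,2]>100); L=[]
    for v in range(30,250,6):
        xx=np.where(m[v,230:400])[0]+230
        L.append(ray(c,xx.mean(),v,.107))
    L=np.array(L); kk=np.polyfit(L[:,1],L[:,0],1); print("bar yaw",np.degrees(np.arctan2(1,kk[0])).round(2))
E
python3 - <<'E'
from h import *
slope('w10'); avg(2)
E
```

```text
10.6333 [ 0.4178 -0.1956  0.0782] F [ 0.55  1.   -0.06] T [0.01  0.01  0.026] op 0.597
slope deg (+ = far(+y) end up) -0.28 z at edge 0.1069 range 0.041 0.1 std 0.0007 +y end z 0.1064
red px 319.5 365.5 along stand from edge mm (+ = +y) 0.3 across -0.3
bar yaw 79.01
10.7333 P [ 0.4178 -0.1956  0.0782] F [ 0.45 -0.14 -0.26] T [ 0.014  0.006 -0.011] op 0.6017682065980074
```

View pics/w10.png

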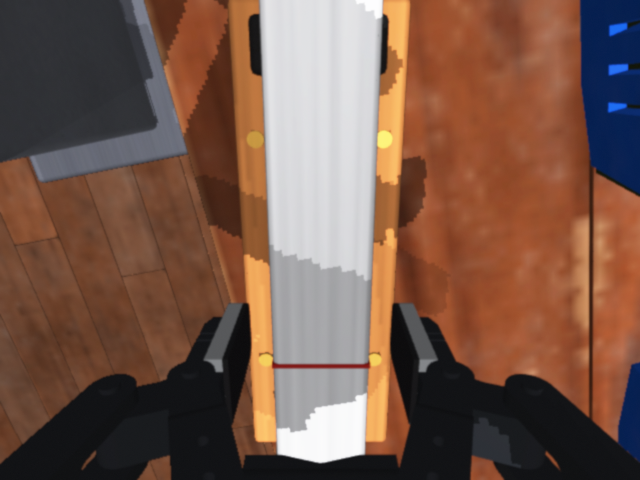

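The fingers are clear of the bar, with the red line over the edge (0.3 mm off) and the slope at −0.3° and perhaps still moving. I'll wait for it to settle.

Call:
step_arm --rows '[[[0,0,0],[0,0,0],0.4],[[0,0,0],[0,0,0],0.4],[[0,0,0],[0,0,0],0.4],[[0,0,0],[0,0,0],0.4],[[0,0,0],[0,0,0],0.4],[[0,0,0],[0,0,0],0.4],[[0,0,0],[0,0,0],0.4],[[0,0,0],[0,0,0],0.4],[[0,0,0],[0,0,0],0.4],[[0,0,0],[0,0,0],0.4]]'

```text
time: 11.62
eef_pos: [0.4178, -0.1956, 0.0782]
tcp_rot: [0.704, -0.068, 0.068, -0.704]
contact_force: [-0.1, 0.2, -0.1]
opening: 0.602
```

```bash
python3 - <<'E'
from h import *
slope('w11')
E
```

```text
11.6167 [ 0.4178 -0.1956  0.0782] F [-0.1   0.21 -0.1 ] T [ 0.023 -0.015 -0.008] op 0.602
slope deg (+ = far(+y) end up) -0.12 z at edge 0.1067 range 0.041 0.1 std 0.0007 +y end z 0.1065
red px 319.4 365.6 along stand from edge mm (+ = +y) 0.2 across -0.4
bar yaw 78.98
```

Call:
step_arm --rows '[[[0,0,0],[0,0,0],0.2],[[0,0,0],[0,0,0],0.2],[[0,0,0],[0,0,0],0.2],[[0,0,0],[0,0,0],0.2],[[0,0,0],[0,0,0],0.2],[[0,0,0],[0,0,0],0.2],[[0,0,0],[0,0,0],0.2],[[0,0,0],[0,0,0],0.2],[[0,0,0],[0,0,0],0.2],[[0,0,0],[0,0,0],0.2]]'

```text
time: 12.5
eef_pos: [0.4178, -0.1956, 0.0782]
tcp_rot: [0.704, -0.068, 0.068, -0.704]
contact_force: [-0.4, -0.4, -0.5]
opening: 0.797
```

```bash
python3 - <<'E'
from h import *
slope('w12'); im,d,c=snap('t12','top'); 
cv2.imwrite("pics/t12c.png",cv2.resize(im[240:320,280:420],None,fx=5,fy=5,interpolation=cv2.INTER_CUBIC))
im,d,c=snap('s12','scene')
print(proj(c,[.4175,-.1956,.1]))
E
```

```text
12.5 [ 0.4178 -0.1956  0.0782] F [-0.36 -0.41 -0.47] T [ 0.022 -0.027 -0.014] op 0.797
slope deg (+ = far(+y) end up) -0.22 z at edge 0.1069 range 0.041 0.1 std 0.0007 +y end z 0.1065
red px 319.3 365.6 along stand from edge mm (+ = +y) 0.2 across -0.4
bar yaw 78.98
12.55 [ 0.4178 -0.1955  0.0782] F [0.52 0.3  0.21] T [ 0.013 -0.018  0.04 ] op 0.803
12.6 [ 0.4178 -0.1955  0.0782] F [-0.18  0.66  0.88] T [-0.044  0.034  0.015] op 0.798
[368.70759938 210.90002834]
```

View pics/t12c.png

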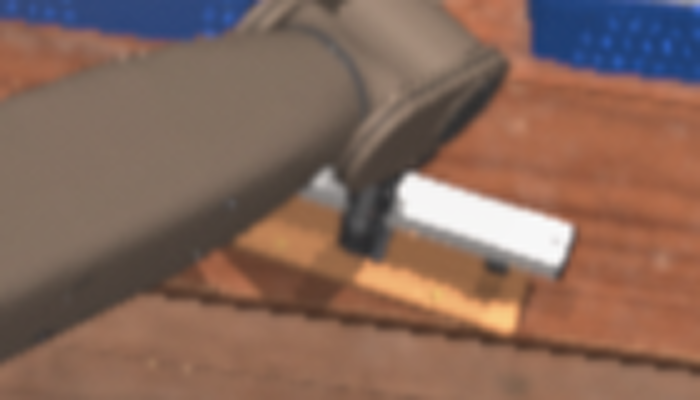

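View pics/s12.png

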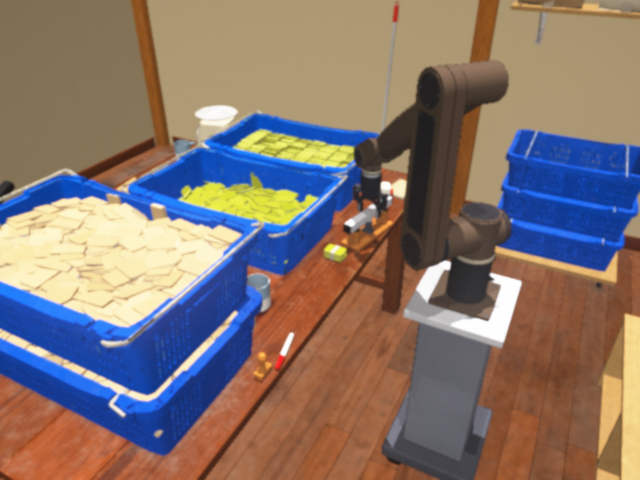

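View pics/w12.png

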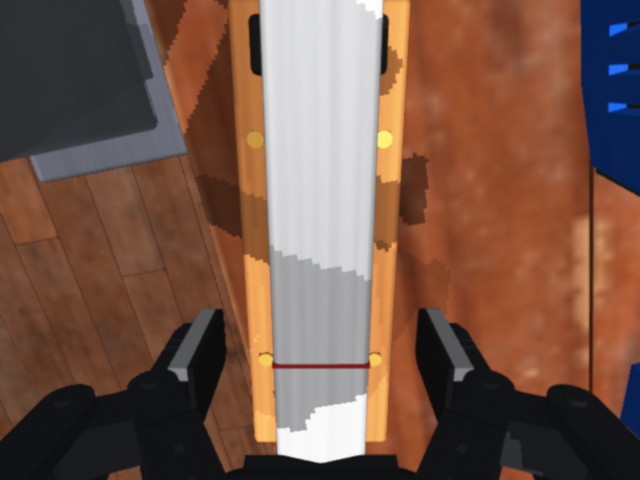

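After 2.5 s the bar is still level, at −0.2°, with the fingers well clear in w12 (the pads at columns 220 and 420, the bar at 272–370). I'll retreat straight up and check the whole bar to make sure nothing is holding it.

Call:
step_arm --rows '[[[0,0,0],[0,0,0],0],[[0,0,0],[0,0,0],0],[[0,0,0],[0,-5,0],0],[[0,0,0],[0,-15,0],0],[[0,0,0],[0,-30,0],0],[[0,0,0],[0,-60,0],0],[[0,0,0],[0,-100,0],0],[[0,0,0],[0,-135,-20],0],[[0,0,0],[0,-170,-40],0],[[0,0,0],[0,-180,-40],0]]'

```text
time: 13.48
eef_pos: [0.4119, -0.2388, 0.2665]
tcp_rot: [0.707, -0.065, 0.072, -0.701]
contact_force: [1.4, -1.2, 1.1]
opening: 0.999
```

```bash
python3 - <<'E'
from h import *
im,d,c=snap('w13')
E
```

```text
13.4833 [ 0.4119 -0.2388  0.2665] F [ 1.38 -1.22  1.11] T [-0.023 -0.012  0.051] op 0.999
```

View pics/w13.png

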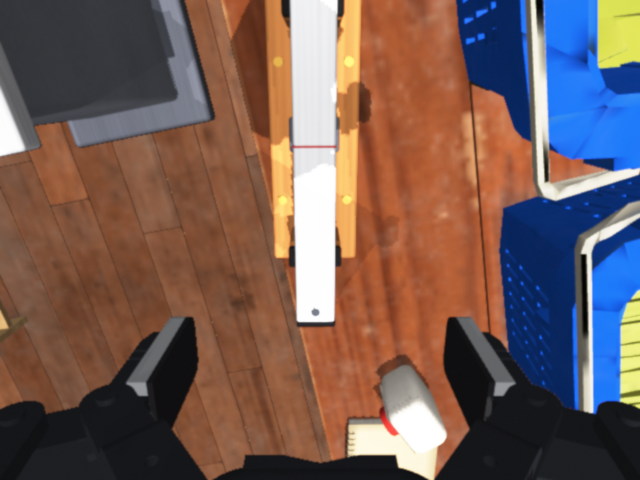

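w13 shows the free bar on the stand, with the red line at (314, 147), the near end at (316, 324) and pads visible at both sides. I'll measure the slope once the arm settles.

Call:
step_arm --rows '[[[0,0,0],[0,0,0],0],[[0,0,0],[0,0,0],0],[[0,0,0],[0,0,0],0],[[0,0,0],[0,0,0],0]]'

```text
time: 13.87
eef_pos: [0.4094, -0.2336, 0.2558]
tcp_rot: [-0.703, 0.069, -0.066, 0.705]
contact_force: [-0.1, -0.4, -0.4]
opening: 1.002
```

```bash
cat >> h.py <<'E'
def free(tag,u0=315):
    im,d,c=snap(tag); Ki=np.linalg.inv(c["K"]); P=[]
    for v in range(3,320,2):
        for u in range(u0-10,u0+11,4):
            z=d[v,u]
            if z>0: P.append(c["R"].T@(Ki@np.array([u,v,1.])*z-c["t"]))
    P=np.array(P); P=P[np.abs(P[:,2]-.107)<.025]
    a=np.radians(79.1); e=np.array([np.cos(a),np.sin(a)]); o=np.array([.4175,-.1956])
    sx=(P[:,:2]-o)@e; k=np.polyfit(sx,P[:,2],1)
    print("free slope deg",np.degrees(np.arctan(k[0])).round(2),"z edge",k[1].round(4),"range",sx.min().round(3),sx.max().round(3),"std",(P[:,2]-np.polyval(k,sx)).std().round(4))
    hsv=cv2.cvtColor(im,cv2.COLOR_BGR2HSV)
    red=((hsv[...,1]>60)&((hsv[...,0]<10)|(hsv[...,0]>170)))[60:260,u0-10:u0+11]; ys,xs=np.where(red)
    if len(ys):
        p=ray(c,xs.mean()+u0-10,ys.mean()+60,.107)[:2]-o; print("red along",(1000*p@e).round(1),"across",(1000*p@np.array([e[1],-e[0]])).round(1),len(ys),ys.std())
    m=(hsv[...,1]<45)&(hsv[...,2]>100); L=[]
    for v in range(5,310,5):
        xx=np.where(m[v,u0-40:u0+40])[0]+u0-40
        if len(xx): L.append(ray(c,(xx.min()+xx.max())/2,v,.107))
    L=np.array(L); kk=np.polyfit(L[:,1],L[:,0],1); print("bar yaw",np.degrees(np.arctan2(1,kk[0])).round(2))
E
python3 - <<'E'
from h import *
free('w14')
E
```

```text
13.8667 [ 0.4094 -0.2336  0.2558] F [-0.12 -0.42 -0.39] T [0.018 0.013 0.051] op 1.002
free slope deg -0.14 z edge 0.1068 range -0.122 0.093 std 0.0007
red along 0.0 across -5.8 56 0.7806247497997998
bar yaw 78.99
```

```bash
python3 - <<'E'
from h import *
c=dict(np.load("pics/w14.npz")); im=cv2.imread("pics/w14.png"); d=c["d"]; hsv=cv2.cvtColor(im,cv2.COLOR_BGR2HSV)
a=np.radians(79.1); e=np.array([np.cos(a),np.sin(a)]); n=np.array([e[1],-e[0]]); o=np.array([.4175,-.1956])
for v in (30,100,145,200,300):
    m=np.where((hsv[v,270:360,1]<45)&(hsv[v,270:360,2]>100))[0]+270
    print(v,m.min(),m.max(),[(1000*(ray(c,u,v,.107)[:2]-o)@n).round(1) for u in (m.min()-.5,m.max()+.5)])
red=((hsv[...,1]>60)&((hsv[...,0]<10)|(hsv[...,0]>170)))[100:180,290:350]; ys,xs=np.where(red); print(xs.min()+290,xs.max()+290,ys.mean()+100)
ms=((hsv[...,0]>20)&(hsv[...,0]<35)&(hsv[...,1]>120)&(hsv[...,2]>180)).astype(np.uint8)
nn,l,st,ce=cv2.connectedComponentsWithStats(ms)
for i in range(1,nn):
    if 15<st[i,4]<150 and ce[i][0]<400: print("screw",ce[i],ray(c,*ce[i],.016).round(4))
im2=cv2.resize(im[0:340,230:400],None,fx=1.75,fy=1.75,interpolation=cv2.INTER_CUBIC); cv2.imwrite("pics/w14c.png",im2)
E
```

```text
30 299 347 [np.float64(-14.9), np.float64(15.2)]
100 301 345 [np.float64(-14.4), np.float64(14.7)]
145 300 346 [np.float64(-15.5), np.float64(15.8)]
200 302 343 [np.float64(-14.7), np.float64(14.4)]
300 303 342 [np.float64(-15.1), np.float64(14.9)]
297 347 154.5374149659864
screw [358.75409836  70.19672131] [ 0.4583 -0.1426  0.016 ]
screw [285.12222222 161.57777778] [ 0.382  -0.2048  0.016 ]
screw [288.74137931 212.87931034] [ 0.3752 -0.2513  0.016 ]
screw [354.6984127  210.17460317] [ 0.4351 -0.2603  0.016 ]
screw [286.19607843 260.8627451 ] [ 0.3627 -0.2971  0.016 ]
```

View pics/w14c.png

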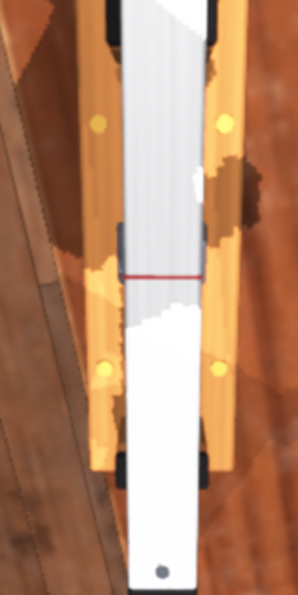

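The bar sits square (±15 mm about the edge centre, yaw 79.0° against the stand's 79.1°) and level at −0.14° over both halves. I'll wait another 1.2 s and measure again before handing in.

Call:
step_arm --rows '[[[0,0,0],[0,-20,0],0],[[0,0,0],[0,-20,0],0],[[0,0,0],[0,-20,0],0],[[0,0,0],[0,-20,0],0],[[0,0,0],[0,-20,0],0],[[0,0,0],[0,-20,0],0],[[0,0,0],[0,-20,0],0],[[0,0,0],[0,-20,0],0],[[0,0,0],[0,-20,0],0],[[0,0,0],[0,-20,0],0]]'

```text
time: 14.75
eef_pos: [0.4102, -0.2348, 0.2781]
tcp_rot: [-0.704, 0.068, -0.068, 0.704]
contact_force: [0.7, 0.0, -0.0]
opening: 0.997
```

```bash
python3 - <<'E'
from h import *
free('w15',322)
c=dict(np.load("pics/w15.npz"));d=c["d"]
Ki=np.linalg.inv(c["K"])
for v in (10,60,120,180,240,280): 
    print(v,[ (c["R"].T@(Ki@np.array([u,v,1.])*d[v,u]-c["t"])).round(4)[2] for u in (316,320,326)])
im0=cv2.imread("pics/top0.png").astype(int); im,_,_=snap('t15','top')
df=(np.abs(im-im0).max(2)>60).astype(np.uint8)*255; cv2.imwrite("pics/df.png",np.vstack([im[190:330,120:520],cv2.cvtColor(df,cv2.COLOR_GRAY2BGR)[190:330,120:520]]))
E
```

```text
14.75 [ 0.4102 -0.2348  0.2781] F [ 0.7   0.   -0.04] T [0.028 0.045 0.018] op 0.997
free slope deg -0.15 z edge 0.1068 range -0.136 0.096 std 0.0007
red along 0.2 across 1.1 42 0.5
bar yaw 78.98
10 [np.float64(0.1065), np.float64(0.1073), np.float64(0.1068)]
60 [np.float64(0.1057), np.float64(0.1073), np.float64(0.1072)]
120 [np.float64(0.1076), np.float64(0.1064), np.float64(0.107)]
180 [np.float64(0.1065), np.float64(0.1076), np.float64(0.1064)]
240 [np.float64(0.1057), np.float64(0.1073), np.float64(0.1081)]
280 [np.float64(0.1077), np.float64(0.1068), np.float64(0.1078)]
14.8 [ 0.4102 -0.2348  0.2782] F [ 0.25  0.29 -0.19] T [-0.014  0.008  0.051] op 1.001
```

View pics/df.png

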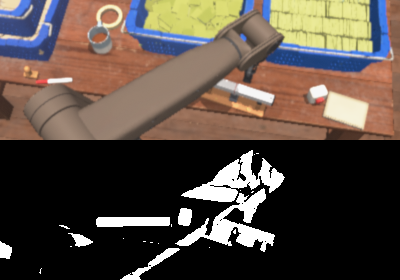

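The bar has stayed level and unmoved for over 4 s with nothing touching it, so no slide is needed: the centre of mass is already over the land. In the top-view difference, only the arm, the bar and the stand area it covers have changed. I'll hand in.

```bash
python3 - <<'E'
from plant import ctrl
print(ctrl.sign_off())
E
```

```text
the job is handed in; nothing more can be done
None
```

The bar balances at its red line, to within the 5 mm either side that the steel edge covers, so I did not need to slide it. I gripped it at the red line, laid it square across the edge, eased off and let go. It stayed level by itself, and I handed the job in at about 14.8 s.

**Last checks:**
- **Level:** the free bar's slope was −0.15°, which is within measurement noise. It had been steady for over 4 s since release, about 2 s of that with the gripper lifted well clear.
- **Position:** the red line was 0.2 mm from the edge's centre along the stand. The bar's yaw was 79.0° against the stand's 79.1°.
- **Pressing force:** the bar pressed on the edge with about 4–5 N at most while I set it down, and I backed off 0.2 mm before letting go.
- **Other things on the table:** nothing else was touched on purpose. In the last top view the arm hid the tile bundle. An earlier scene picture showed it beside the stand, but I did not measure its position.

**Uncertain or disagreeing:**
- **Exact balance point:** the wrist-moment readings were too noisy to place it within the edge's 10 mm width.
- **Sideways reading:** two quick readings of the red line's sideways position gave −5.8 mm and +1.1 mm. I put these down to shadows and an off-centre search window. After the −5.8 mm reading, the bar's own edges measured about ±15 mm around the edge centre, so it was centred.

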